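# Start the free place of a four-place stirrer

## Robot

A 6-joint arm with a two-finger parallel gripper is mounted at the origin on a cart in front of the work surface, level with it; the furniture and walls round the work are solid. World frame = base frame: x ahead of the robot, y to its left, z up, the work surface at z = 0. Lengths are in m, angles in rad, forces in N, time in s.
With the tool pointing down it reaches from about 0.425 to 0.95 m from the base axis. Payload 3.5 kg.
Tool frame: the origin (TCP) lies on the centre line of the jaws, within the pads' length; the fingertips stand 17 mm ahead of it and the grasp point (between the pads) lies 2 mm behind it; z points along the fingers, y is the line along which they close (so a half turn about z gives the same grasp; the last joint's range is limited). The gripper opens to 85 mm and grips with 20 to 120 N. Pads are 22 mm wide; open, the fingers measure 114 mm over their backs; the gripper's body (76 mm by 85 mm) begins 54 mm behind the grasp point. The pads swing forward as they close: fully open they stand 13 mm farther back than shut.
Start: joints at [1.047, 0.286, 1.577, -0, 1.279, -0.15], TCP at [0.246, 0.628, 0.225] pointing down, gripper open.
Joint ranges: [-2.77, 2.77], [-0.9, 2.22], [0.21, 2.48], [-1.53, 4.67], [0.24, 2.81], [-2.84, 2.84]. Speed limits (rad/s): [2.79, 2.79, 3.14, 3.14, 3.14, 3.14].

## Interface

Orientations are given as a unit quaternion [x, y, z, w].
In Python, from plant import ctrl gives the robot as it stands. The module is installed in compiled form; this text tells all that it offers.
- The arm moves only by the tool drive_tool, never from a script. Its argument "moves" is a list of rows, each a list of 3 entries, a list of its own where there are three numbers: the turn, a rotation vector about the tool's x, y, z in rad, then the shift along the tool's x, y, z in m, then the finger opening in m, from 0 to 0.0854. A call has 1 to 5 rows; each row shifts and turns the commanded pose from where the row before left it, along the tool's axes as they then stand; what a row does not reach is not made up. A row lasts 1/8 s, in which the tool goes at most 62.5 mm and 10.7 degrees, less where a joint would pass 70% of its speed; a pose out of reach is approached as far as the arm can. A call with a gripper value outside its range is refused whole. The fingers move at their own pace and stop on an object; "grip_force" is the grip in N (left out, the last holds). Time passes only in rows, so rows that do not move let the fingers close. It gives the time, the measured TCP pose, the force, the opening and the grip force at its end, in the units of the state.
- ctrl.get_state(): the state, without advancing time (a new reading comes with each control period).
- ctrl.read_camera(name): name is "scene" or "side" or "wrist"; returns a dict with "image" (384x512x3 uint8, red, green, blue), "fx", "fy", "cx", "cy" (pixels), "R" (3x3) and "t" (3): a world point X has camera coordinates R X + t. Camera axes: x right, y down, z forward; pixel columns grow to the right and rows downward; lengths in m; the calibration is good to about 2 mm. A picture is of the moment at which its call begins. There is no depth.
- ctrl.sign_off(): hands the job in; it is judged then, once.
The state is a dict: "time": time; "qpos": joint angles; "dq": joint speeds; "joint_efforts": joint torques, N m; "eef_pos": TCP position; "tcp_rot": TCP orientation; "contact_force": force on the tool from outside, world axes, zero at the start; "wrist_torque": the same for the moment, N m; "opening": opening from 0.0 (shut) to 1.0 (fully open); "finger_force": force on a finger pad.
Only numpy, scipy, OpenCV 4.12 (cv2) and the standard library are available. Lean on these libraries where they do the work, as an engineer would, in place of code of your own. Each camera call takes 0.05 s, during which the arm holds its last target. There are 200 camera calls.

## Task

Set the small reagent bottle down upright on the middle of the stirrer's free plate, the one with the thin rubber mat, and let go. Then turn the knob straight in front of that plate clockwise until its nose points straight at the bottle. Do not touch the other three knobs, even lightly, and leave the other vessels and bottles standing where they are.

Things in the scene. Friction and masses are not known exactly. Their poses are not given: they have to be found in the camera images.
- stirrer: fixed white four-place stirrer, 196 (x) x 352 (y) mm, slightly turned. Origin under its centre at worktop level; x to its back, y to its left, z up. Rear half: deck 30 mm high with four plates at local x = +46 mm. Front half (local x -97 to -3 mm): strip 65 mm high with four knobs at local x = -50 mm. Both at local y = +126, +42, -42, -126 mm, each knob straight in front of its plate
- mat: thin black rubber disc, 64 mm across, 3 mm thick, fixed on the centre of the one free plate (any of the four); origin at the centre of its underside, z up. The other three plates carry vessels
- bottle: the small reagent bottle with screw cap, loose, 0.11 to 0.2 kg: body 56 mm across up to about 77 mm, then the cap, 36 mm across, from 77 to 105 mm high. Starts standing on the worktop right of the stirrer, in any of three spots shared with the tall bottle and the tub. Origin at the centre of its underside, z up
- tall_bottle: bystander: taller reagent bottle, loose, 68 mm across, cap 36 mm across from 112 to 140 mm high; origin at the centre of its underside
- tub: bystander: screw-top tub, loose, 66 mm across, 75 mm high; origin at the centre of its underside
- flask: conical glass flask, loose, standing on a plate: 65 mm across at the foot, 105 mm high; origin at the centre of its underside
- beaker_small: glass beaker, loose, standing on a plate: 64 mm across, 72 mm high; origin at the centre of its underside
- beaker_large: glass beaker, loose, standing on a plate: 71 mm across, 85 mm high; origin at the centre of its underside
- plate1 (a point): centre of the leftmost (+y end) plate (steel disc 74 mm across), on the deck's surface
- knob1 (a joint): turn of the leftmost (+y end) knob, rad: 0 with its nose to the stirrer's left (+y), growing clockwise seen from above; pi/2 with its nose straight back at its plate; stops at 0 and 2.4. Light friction (0.06 N m), stays where it is left
- grip1 (a point): on the axis of the leftmost (+y end) knob, 95 mm above the worktop, where to grip it. The knob is an upright black bar 64 mm long, 14 mm thick (tapering over the last 20 mm to the nose), from 77 to 107 mm above the worktop; nose 34 mm, tail 30 mm from the axis; a white line on top runs to the nose. Neighbouring axes are 84 mm apart
- nose1 (a point): tip of the nose of the leftmost (+y end) knob, 34 mm from its axis, 95 mm above the worktop
- plate2 (a point): centre of the second from the left plate (steel disc 74 mm across), on the deck's surface
- knob2 (a joint): turn of the second from the left knob, rad: 0 with its nose to the stirrer's left (+y), growing clockwise seen from above; pi/2 with its nose straight back at its plate; stops at 0 and 2.4. Light friction (0.06 N m), stays where it is left
- grip2 (a point): on the axis of the second from the left knob, 95 mm above the worktop, where to grip it. The knob is an upright black bar 64 mm long, 14 mm thick (tapering over the last 20 mm to the nose), from 77 to 107 mm above the worktop; nose 34 mm, tail 30 mm from the axis; a white line on top runs to the nose. Neighbouring axes are 84 mm apart
- nose2 (a point): tip of the nose of the second from the left knob, 34 mm from its axis, 95 mm above the worktop
- plate3 (a point): centre of the third from the left plate (steel disc 74 mm across), on the deck's surface
- knob3 (a joint): turn of the third from the left knob, rad: 0 with its nose to the stirrer's left (+y), growing clockwise seen from above; pi/2 with its nose straight back at its plate; stops at 0 and 2.4. Light friction (0.06 N m), stays where it is left
- grip3 (a point): on the axis of the third from the left knob, 95 mm above the worktop, where to grip it. The knob is an upright black bar 64 mm long, 14 mm thick (tapering over the last 20 mm to the nose), from 77 to 107 mm above the worktop; nose 34 mm, tail 30 mm from the axis; a white line on top runs to the nose. Neighbouring axes are 84 mm apart
- nose3 (a point): tip of the nose of the third from the left knob, 34 mm from its axis, 95 mm above the worktop
- plate4 (a point): centre of the rightmost plate (steel disc 74 mm across), on the deck's surface
- knob4 (a joint): turn of the rightmost knob, rad: 0 with its nose to the stirrer's left (+y), growing clockwise seen from above; pi/2 with its nose straight back at its plate; stops at 0 and 2.4. Light friction (0.06 N m), stays where it is left
- grip4 (a point): on the axis of the rightmost knob, 95 mm above the worktop, where to grip it. The knob is an upright black bar 64 mm long, 14 mm thick (tapering over the last 20 mm to the nose), from 77 to 107 mm above the worktop; nose 34 mm, tail 30 mm from the axis; a white line on top runs to the nose. Neighbouring axes are 84 mm apart
- nose4 (a point): tip of the nose of the rightmost knob, 34 mm from its axis, 95 mm above the worktop

How it is judged:
On the way, in this order (a step that is already met when the one before it is completed fails the run):
1. the small bottle stands upright on the mat, within 12 mm of its centre, and is let go (horizontal distance between bottle and mat below 0.012 m and z of bottle in the frame of mat between -0.002 and 0.008 m and angle between bottle's own z axis and vertical below 0.06 rad and contact force between the fingers and bottle below 0.05 N), for 0.3 s.
2. the knob in front of the bottle points at it (within 8 degrees) ((horizontal distance between plate1 and mat above 0.03 m or value of joint knob1 between 1.43 and 1.71 rad) and (horizontal distance between plate2 and mat above 0.03 m or value of joint knob2 between 1.43 and 1.71 rad) and (horizontal distance between plate3 and mat above 0.03 m or value of joint knob3 between 1.43 and 1.71 rad) and (horizontal distance between plate4 and mat above 0.03 m or value of joint knob4 between 1.43 and 1.71 rad)), for 0.2 s.
At the end, for the whole second after the job is handed in: Small bottle released, upright, at rest within 12 mm of the mat's centre; the knob before it at pi/2 within 0.14 rad; other knobs unturned (noses within 4 mm); vessels on the stirrer within 12 mm, tall bottle and tub within 20 mm of their start, upright (all of step 1 and all of step 2 and linear speed of bottle below 0.02 m/s and distance of each of flask, beaker_small, beaker_large from where it was at the start of the episode below 0.012 m and angle between each of flask, beaker_small, beaker_large, tall_bottle, tub's own z axis and vertical below 0.3 rad and distance of each of tall_bottle, tub from where it was at the start of the episode below 0.02 m and (horizontal distance between plate1 and mat below 0.03 m or distance of nose1 from where it was at the start of the episode below 0.004 m) and (horizontal distance between plate2 and mat below 0.03 m or distance of nose2 from where it was at the start of the episode below 0.004 m) and (horizontal distance between plate3 and mat below 0.03 m or distance of nose3 from where it was at the start of the episode below 0.004 m) and (horizontal distance between plate4 and mat below 0.03 m or distance of nose4 from where it was at the start of the episode below 0.004 m)); the robot touches nothing.
It fails at once if a knob in front of one of the three plates without the mat is touched or turned ((horizontal distance between plate1 and mat above 0.03 m and (contact force between knob1 and anything else above 0.5 N or distance of nose1 from where it was at the start of the episode above 0.004 m)) or (horizontal distance between plate2 and mat above 0.03 m and (contact force between knob2 and anything else above 0.5 N or distance of nose2 from where it was at the start of the episode above 0.004 m)) or (horizontal distance between plate3 and mat above 0.03 m and (contact force between knob3 and anything else above 0.5 N or distance of nose3 from where it was at the start of the episode above 0.004 m)) or (horizontal distance between plate4 and mat above 0.03 m and (contact force between knob4 and anything else above 0.5 N or distance of nose4 from where it was at the start of the episode above 0.004 m))).
It fails at once if a vessel already on the stirrer is shifted by more than 12 mm or tipped ((distance of flask from where it was at the start of the episode above 0.012 m or angle between flask's own z axis and vertical above 0.3 rad) or (distance of beaker_small from where it was at the start of the episode above 0.012 m or angle between beaker_small's own z axis and vertical above 0.3 rad) or (distance of beaker_large from where it was at the start of the episode above 0.012 m or angle between beaker_large's own z axis and vertical above 0.3 rad)).
It fails at once if the tall bottle or the tub is shifted by more than 20 mm or tipped ((distance of tall_bottle from where it was at the start of the episode above 0.02 m or angle between tall_bottle's own z axis and vertical above 0.3 rad) or (distance of tub from where it was at the start of the episode above 0.02 m or angle between tub's own z axis and vertical above 0.3 rad)).
It fails at once if the small bottle is dropped or tipped over (angle between bottle's own z axis and vertical above 0.9 rad or (contact force between the fingers and bottle below 0.05 N and linear speed of bottle above 0.5 m/s)).
It also fails if it takes over 51 s, if anything falls off the work surface, if the arm or the gripper's body presses on something with over 40 N, if the wrist force passes 120 N, or if a joint passes its speed limit or range.

## Working session

There is one attempt and no reset: what is moved stays moved. The work goes in short steps, Python scripts to look and compute and a tool call to move; the robot and the scene stay as the last step left them, time stands still between calls to the robot, and variables do not carry over. Pictures are saved under pics/ and viewed, at most 10 in all, crops included, and the job is handed in when it is done.

Besides the shell and the picture viewer there is one more tool, called after "Emit:" as name(argument=value, ...), one argument or row to a line, values as JSON. drive_tool: Moves the arm, as the interface text tells. Its arguments: {"type":"object","properties":{"moves":{"type":"array","items":{"type":"array"}},"grip_force":{"type":"number"}},"required":["moves"]}

```bash
mkdir -p pics; cat > h.py <<'E'
import numpy as np,cv2
from plant import ctrl
from scipy.spatial.transform import Rotation as Ro
def cam(n,f=None):
    c=ctrl.read_camera(n)
    if f: cv2.imwrite('pics/'+f,c['image'][:,:,::-1])
    return c
def ray(c,u,v,z):
    R=np.array(c['R']);t=np.array(c['t']);o=-R.T@t
    d=R.T@np.array([(u-c['cx'])/c['fx'],(v-c['cy'])/c['fy'],1]);return o+d*(z-o[2])/d[2]
def proj(c,X):
    p=np.array(c['R'])@np.array(X)+np.array(c['t']);return np.array([c['fx']*p[0]/p[2]+c['cx'],c['fy']*p[1]/p[2]+c['cy']])
E
python3 - <<'E'
from h import *
for n in('scene','side'):
    c=cam(n,n+'0.png');np.save(n+'.npy',c,allow_pickle=True)
    print(n,-np.array(c['R']).T@c['t'],c['fx'])
s=ctrl.get_state();print(s)
a=cv2.imread('pics/scene0.png')
E
```

```text
scene [-0.072962    0.42276492  0.45955377] 418.3937444157636
side [0.64795444 0.51756783 1.0643834 ] 430.87075770735004
{'time': 0.1, 'qpos': array([ 1.04698600e+00,  2.87107727e-01,  1.57804708e+00,  1.53953437e-05,
        1.27858953e+00, -1.50003460e-01]), 'dq': array([-0.00044829, -0.00198149, -0.00319326,  0.00146068, -0.0016351 ,
        0.00159139]), 'joint_efforts': array([ 2.03210468e-03, -4.07295871e+01, -2.93699169e+01, -6.30301861e-05,
        3.39339276e-03, -1.62347122e-07]), 'eef_pos': array([0.24614697, 0.62786445, 0.22415615]), 'tcp_rot': array([ 1.85819231e-01,  9.82583358e-01, -1.01292305e-03, -3.62594888e-04]), 'contact_force': array([-0.2235757 ,  0.1268226 ,  0.52888349]), 'wrist_torque': array([-0.01479832, -0.02526779,  0.01788956]), 'finger_force': 0.0, 'opening': 0.9951970084937347}
```

View pics/scene0.png

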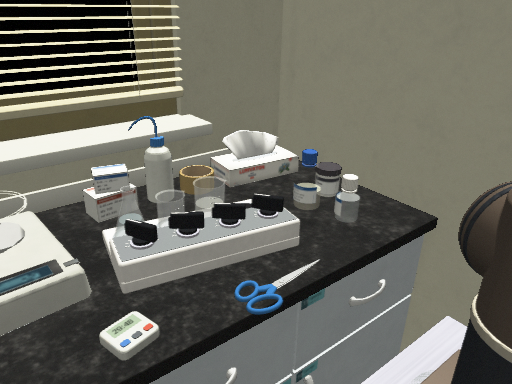

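View pics/side0.png

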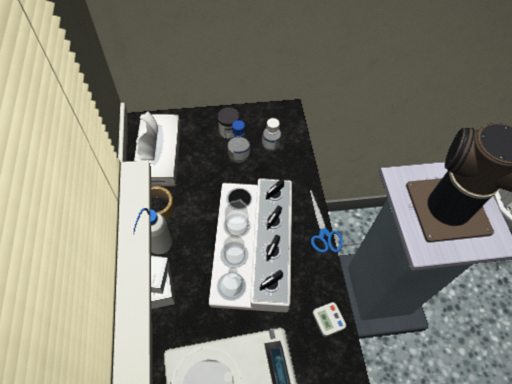

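The scene view shows the stirrer with the black mat on the rightmost plate (side px 240,198) and knob4 at side px (275,190). The small bottle has a white cap (side px 272,125; scene px 349,183). The blue-capped tall bottle and the tub stand behind it.

```bash
python3 - <<'E'
from h import *
a=cv2.imread('pics/side0.png')[100:320,195:320]
b=cv2.imread('pics/scene0.png')[140:290,240:380]
A=cv2.resize(a[:125],None,fx=4,fy=4,interpolation=2);B=cv2.resize(b[:125,:75*0+75],None,fx=4,fy=4,interpolation=2)
cv2.imwrite('pics/crop.png',np.hstack([A,cv2.resize(b[:125,:],None,fx=4,fy=4,interpolation=2)[:,:]])[:, :])
print(np.hstack([A,cv2.resize(b[:125],None,fx=4,fy=4)]).shape)
cv2.imwrite('pics/crop.png',np.hstack([A[:,:400],cv2.resize(b[:125,25:125],None,fx=4,fy=4,interpolation=2)]))
S=np.load('side.npy',allow_pickle=True).item();C=np.load('scene.npy',allow_pickle=True).item()
# white stirrer mask in side
im=cv2.cvtColor(S['image'],cv2.COLOR_RGB2HSV)
print('cap side',ray(S,272.5,124,.105),'cap scene',ray(C,350.5,180,.105))
for u,v in[(240,198),]: print('mat',ray(S,u,v,.033))
print('knob4',ray(S,276,191,.107),'knob1',ray(S,272,281,.107),ray(C,143,232,.107),ray(C,268,203,.107))
print(proj(S,[.6,.5,0]),proj(S,[.7,.5,0]),proj(S,[.6,.6,0]))
E
```

```text
(500, 1060, 3)
cap side [ 0.46691252 -0.27319729  0.105     ] cap scene [ 0.45101557 -0.25907875  0.105     ]
mat [ 0.58223865 -0.08062127  0.033     ]
knob4 [ 0.49159153 -0.04829068  0.107     ] knob1 [0.53792298 0.19124122 0.107     ] [0.5051898  0.19499411 0.107     ] [ 0.46687208 -0.03984094  0.107     ]
[261.53871048 438.20644916] [215.13221125 444.62215108] [268.20055451 494.29233407]
```

View pics/crop.png

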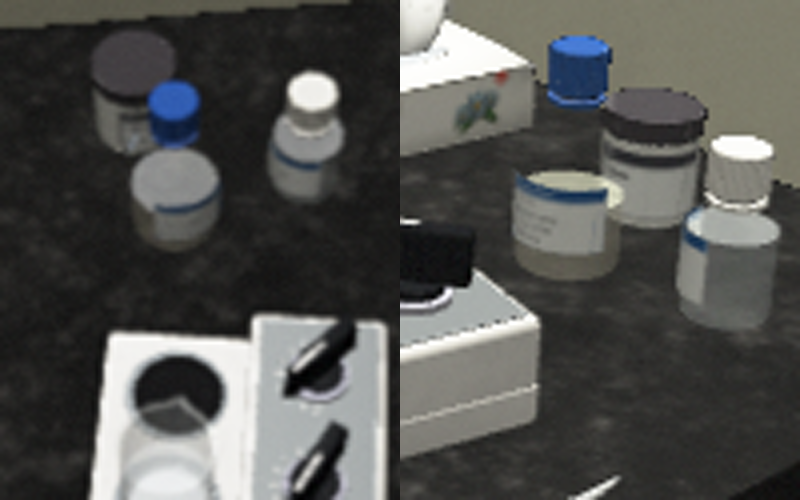

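The crop shows the cap tops clearly (side ≈ px 273.2,121.2; scene ≈ 350.2,177.5). The mat ellipse is at side ≈ (239.7,198.7), and knob4's nose points back-left.

```bash
python3 - <<'E'
from h import *
S=np.load('side.npy',allow_pickle=True).item();C=np.load('scene.npy',allow_pickle=True).item()
print('cap side',ray(S,273.2,121.2,.105),'cap scene',ray(C,350.2,177.5,.105))
print('mat',ray(S,239.7,198.7,.033))
im=S['image'].astype(int);sat=im.max(2)-im.min(2);g=im.mean(2)
print(im[300,280],im[215,285],im[210,218],im[180:190:3,262])
m=((g>120)&(g<200)).astype(np.uint8); m[:, :245]=0;m[:,300:]=0;m[:170]=0;m[320:]=0
m=cv2.morphologyEx(m,cv2.MORPH_OPEN,np.ones((3,3)))
n,l,st,ce=cv2.connectedComponentsWithStats(m);k=1+st[1:,4].argmax();print(st[k])
h=cv2.convexHull(np.argwhere(l==k)[:,::-1].astype(np.float32)[:,None])[:,0]
W=np.array([ray(S,u,v,.065)[:2] for u,v in h],np.float32)
r=cv2.minAreaRect(W*1000);print(r,cv2.boxPoints(r))
# tub, tall
print('tall cap',ray(S,195+175/4,100+93/4,.14),'tub',ray(S,195+133/4,100+62/4,.075),'tub scene',ray(C,265+254/4,140+105/4,.075))
E
```

```text
cap side [ 0.46335424 -0.2832886   0.105     ] cap scene [ 0.46063776 -0.26948278  0.105     ]
mat [ 0.58331098 -0.0784835   0.033     ]
[169 174 174] [169 174 175] [65 62 61] [[197 201 201]
 [174 179 180]
 [175 180 181]
 [172 178 179]]
[ 254  179   37  124 2953]
((511.3885498046875, 58.38866424560547), (343.7183532714844, 86.1070327758789), 79.48490905761719) [[ 437.6947  -102.72743]
 [ 522.3557  -118.4415 ]
 [ 585.0824   219.50476]
 [ 500.4214   235.21883]]
tall cap [ 0.56610978 -0.25698449  0.14      ] tub [ 0.58837152 -0.34458887  0.075     ] tub scene [ 0.58690776 -0.34038584  0.075     ]
```

```bash
cat >> h.py <<'E'
def plan(pts,op,dn=.05):
    """pts: list of (x,y,z,heading_deg of tool y); prints rows"""
    s=ctrl.get_state();p=np.array(s['eef_pos']);R=Ro.from_quat(s['tcp_rot'])
    y=R.as_matrix()[:,1];h=np.arctan2(y[1],y[0])
    print('t',s['time'],'p',p.round(4),'head',np.degrees(h).round(2),'tilt',R.as_matrix()[:2,2].round(4))
    rows=[]
    for x_,y_,z_,hd in pts:
        tgt=np.array([x_,y_,z_]);dh=(np.radians(hd)-h+np.pi)%(2*np.pi)-np.pi
        n=max(1,int(np.ceil(max(np.linalg.norm(tgt-p)/dn,abs(dh)/.17))))
        d=(tgt-p)/n
        for i in range(n):
            # tool y heading h, z down, tool x = y x z
            ty=np.array([np.cos(h),np.sin(h),0]);tz=np.array([0,0,-1.]);tx=np.cross(ty,tz)
            rows.append([[0,0,round(-dh/n,3)],[round(float(d@a),3) for a in(tx,ty,tz)],op]);h+=dh/n
        p=tgt
    for i in range(0,len(rows),5): print(rows[i:i+5])
E
python3 - <<'E'
from h import *
plan([(.50,.35,.23,30),(.56,.0,.23,-10.5),(.462,-.276,.23,-10.5)],.06)
E
```

```text
t 0.1 p [0.2461 0.6279 0.2242] head 68.58 tilt [-0.0011 -0.0019]
[[[0, 0, np.float64(0.084)], [-0.042, -0.021, -0.001], 0.06], [[0, 0, np.float64(0.084)], [-0.044, -0.017, -0.001], 0.06], [[0, 0, np.float64(0.084)], [-0.045, -0.013, -0.001], 0.06], [[0, 0, np.float64(0.084)], [-0.046, -0.01, -0.001], 0.06], [[0, 0, np.float64(0.084)], [-0.047, -0.006, -0.001], 0.06]]
[[[0, 0, np.float64(0.084)], [-0.047, -0.002, -0.001], 0.06], [[0, 0, np.float64(0.084)], [-0.047, 0.002, -0.001], 0.06], [[0, 0, np.float64(0.084)], [-0.047, 0.006, -0.001], 0.06], [[0, 0, np.float64(0.088)], [-0.042, -0.015, 0.0], 0.06], [[0, 0, np.float64(0.088)], [-0.043, -0.012, 0.0], 0.06]]
[[[0, 0, np.float64(0.088)], [-0.044, -0.008, 0.0], 0.06], [[0, 0, np.float64(0.088)], [-0.044, -0.004, 0.0], 0.06], [[0, 0, np.float64(0.088)], [-0.044, -0.0, 0.0], 0.06], [[0, 0, np.float64(0.088)], [-0.044, 0.004, 0.0], 0.06], [[0, 0, np.float64(0.088)], [-0.044, 0.008, 0.0], 0.06]]
[[[0, 0, np.float64(0.088)], [-0.043, 0.012, 0.0], 0.06], [[0, 0, np.float64(-0.0)], [-0.048, -0.008, 0.0], 0.06], [[0, 0, np.float64(-0.0)], [-0.048, -0.008, 0.0], 0.06], [[0, 0, np.float64(-0.0)], [-0.048, -0.008, 0.0], 0.06], [[0, 0, np.float64(-0.0)], [-0.048, -0.008, 0.0], 0.06]]
[[[0, 0, np.float64(-0.0)], [-0.048, -0.008, 0.0], 0.06], [[0, 0, np.float64(-0.0)], [-0.048, -0.008, 0.0], 0.06]]
```

Emit:
drive_tool(
  moves=[
    [[0,0,0.084],[-0.042,-0.021,0],0.06],
    [[0,0,0.084],[-0.044,-0.017,0],0.06],
    [[0,0,0.084],[-0.045,-0.013,0],0.06],
    [[0,0,0.084],[-0.046,-0.01,0],0.06],
    [[0,0,0.084],[-0.047,-0.006,0],0.06],
  ],
)

```text
time: 0.72
eef_pos: [0.4054, 0.4528, 0.2248]
tcp_rot: [0.388, 0.922, -0.0, -0.0]
contact_force: [-0.7, -0.3, -0.7]
opening: 0.703
finger_force: 0.0
```

Emit:
drive_tool(
  moves=[
    [[0,0,0.084],[-0.047,-0.002,0],0.06],
    [[0,0,0.084],[-0.047,0.002,0],0.06],
    [[0,0,0.084],[-0.047,0.006,0],0.06],
    [[0,0,0.088],[-0.042,-0.015,0],0.06],
    [[0,0,0.088],[-0.043,-0.012,0],0.06],
  ],
)

```text
time: 1.35
eef_pos: [0.5153, 0.2598, 0.2247]
tcp_rot: [0.575, 0.818, -0.0, -0.0]
contact_force: [0.5, -0.6, -1.1]
opening: 0.703
finger_force: 0.0
```

Emit:
drive_tool(
  moves=[
    [[0,0,0.088],[-0.044,-0.008,0],0.06],
    [[0,0,0.088],[-0.044,-0.004,0],0.06],
    [[0,0,0.088],[-0.044,0,0],0.06],
    [[0,0,0.088],[-0.044,0.004,0],0.06],
    [[0,0,0.088],[-0.044,0.008,0],0.06],
  ],
)

```text
time: 1.98
eef_pos: [0.553, 0.0416, 0.2249]
tcp_rot: [0.74, 0.673, -0.0, -0.0]
contact_force: [0.2, -0.2, -0.1]
opening: 0.703
finger_force: 0.0
```

```bash
python3 - <<'E'
from h import *
plan([(.462,-.27,.20,-10.5)],.06)
c=cam('wrist','w1.png');np.save('w1.npy',c,allow_pickle=True);print(-np.array(c['R']).T@c['t'])
print(proj(c,[.489,-.063,.107]),proj(c,[.583,-.0785,.033]))
E
```

```text
t 1.975 p [0.553  0.0416 0.2249] head -5.38 tilt [-0.0008  0.0001]
[[[0, 0, np.float64(0.013)], [-0.046, -0.009, 0.004], 0.06], [[0, 0, np.float64(0.013)], [-0.046, -0.008, 0.004], 0.06], [[0, 0, np.float64(0.013)], [-0.046, -0.008, 0.004], 0.06], [[0, 0, np.float64(0.013)], [-0.046, -0.007, 0.004], 0.06], [[0, 0, np.float64(0.013)], [-0.046, -0.006, 0.004], 0.06]]
[[[0, 0, np.float64(0.013)], [-0.046, -0.006, 0.004], 0.06], [[0, 0, np.float64(0.013)], [-0.046, -0.005, 0.004], 0.06]]
[0.55982814 0.10672453 0.37365804]
[207.81331799 284.31607835] [286.76768558 257.39892269]
```

View pics/w1.png

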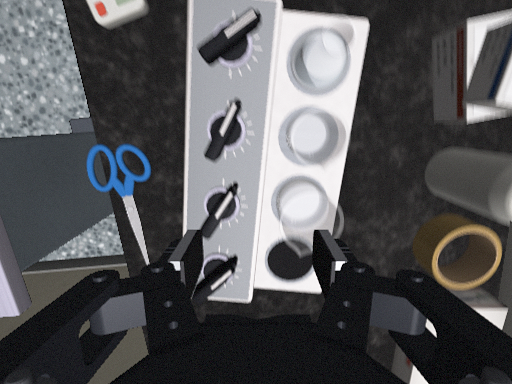

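The wrist view shows knob4's white line from (212,280) to its nose at (236,260), and the mat near (289,259), both consistent with my estimates. I'll move to the bottle next.

Emit:
drive_tool(
  moves=[
    [[0,0,0.013],[-0.046,-0.009,0],0.06],
    [[0,0,0.013],[-0.046,-0.008,0],0.06],
    [[0,0,0.013],[-0.046,-0.008,0.004],0.06],
    [[0,0,0.013],[-0.046,-0.007,0.004],0.06],
    [[0,0,0.013],[-0.046,-0.006,0.004],0.06],
  ],
)

```text
time: 2.65
eef_pos: [0.4879, -0.1822, 0.2129]
tcp_rot: [0.76, 0.65, -0.0, -0.0]
contact_force: [0.5, -0.4, -0.1]
opening: 0.704
finger_force: 0.0
```

```bash
python3 - <<'E'
from h import *
plan([(.462,-.272,.20,-10.5)],.06)
c=cam('wrist','w2.png');np.save('w2.npy',c,allow_pickle=True)
print(proj(c,[.462,-.275,.105]),proj(c,[.489,-.063,.107]),proj(c,[.583,-.0785,.033]))
E
```

```text
t 2.65 p [ 0.4879 -0.1822  0.2129] head -8.94 tilt [-0.0004  0.0003]
[[[0, 0, np.float64(0.014)], [-0.046, -0.006, 0.006], 0.06], [[0, 0, np.float64(0.014)], [-0.046, -0.005, 0.006], 0.06]]
[245.99925235 277.96547348] [236.01364593  55.56207624] [327.15062062  71.44078285]
```

View pics/w2.png

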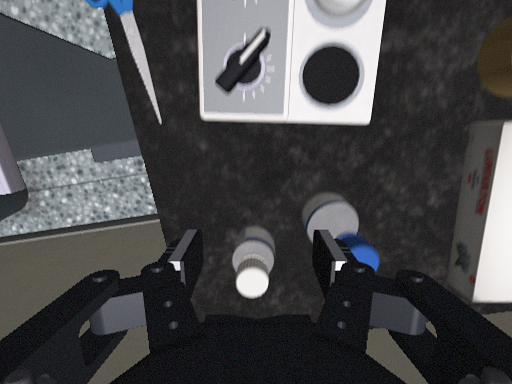

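This view shows the bottle cap at about (253,280), the full mat disc at (331,75), and knob4's line running to its nose at (268,30). I'll measure all of these from this picture.

```bash
python3 - <<'E'
from h import *
c=np.load('w2.npy',allow_pickle=True).item();im=c['image'].astype(int);g=im.mean(2)
def comp(m,x0,y0,x1,y1):
    k=np.zeros(m.shape,np.uint8);k[y0:y1,x0:x1]=m[y0:y1,x0:x1]
    n,l,st,ce=cv2.connectedComponentsWithStats(k);j=1+st[1:,4].argmax();return (l==j).astype(np.uint8),st[j],ce[j]
def ell(m):
    q=max(cv2.findContours(m,0,1)[0],key=len);return cv2.fitEllipse(cv2.convexHull(q))
m,st,_=comp(g<60,300,42,366,108);e=ell(m);print('mat',e,ray(c,*e[0],.033))
m,st,_=comp(g>215,232,255,275,300);e=ell(m);print('cap',e,st,ray(c,*e[0],.105))
m,st,ce=comp(g>170,240,22,272,64);p=np.argwhere(m)[:,::-1].astype(np.float32)
W=np.array([ray(c,u,v,.107)[:2] for u,v in p],np.float32)
L=cv2.fitLine(W,2,0,.01,.01).ravel();pr=(W-L[2:])@L[:2]
print('line',st,ce,np.degrees(np.arctan2(L[1],L[0])),L[2:]+L[:2]*pr.min(),L[2:]+L[:2]*pr.max())
m,st,_=comp((g<75),205,22,272,96);q=np.argwhere(m)[:,::-1];print('bar',st)
# edges: near/front edges of strip
for (u,v) in((202,119),(288,122)):print(ray(c,u,v,.065))
E
```

```text
mat ((330.357666015625, 74.78987121582031), (54.46601486206055, 57.36659622192383), 38.26314163208008) [ 0.58621097 -0.08247848  0.033     ]
cap ((252.04364013671875, 282.2908935546875), (26.33680534362793, 30.975345611572266), 89.52806854248047) [237 269  31  27 651] [ 0.46747903 -0.28110062  0.105     ]
line [240  29  25  34 181] [252.48066298  45.87292818] 39.06218 [ 0.49168086 -0.06778345] [ 0.5161821  -0.04789863]
bar [ 216   32   54   60 1194]
[ 0.44185406 -0.10789348  0.065     ]
[ 0.53003336 -0.12473612  0.065     ]
```

Emit:
drive_tool(
  moves=[
    [[0,0,0.014],[-0.046,-0.007,0.02],0.06],
    [[0,0,0.014],[-0.046,-0.006,0.02],0.06],
    [[0,0,0],[-0.005,0,0.02],0.06],
    [[0,0,0],[0,0,0],0.06],
  ],
)

```text
time: 3.2
eef_pos: [0.4587, -0.274, 0.1511]
tcp_rot: [0.769, 0.639, -0.0, -0.003]
contact_force: [-0.0, -0.7, -0.1]
opening: 0.704
finger_force: 0.0
```

```bash
python3 - <<'E'
from h import *
plan([(.466,-.28,.095,-10.5)],.06,.03)
c=cam('wrist','w3.png')
for z in(.077,.105):
  for d in((0,0),(.018,0),(-.018,0),(0,.018),(0,-.018)): print(z,d,proj(c,[.466+d[0],-.28+d[1],z]).round(1))
E
```

```text
t 3.2 p [ 0.4587 -0.274   0.1511] head -10.61 tilt [-0.0038  0.0036]
[[[0, 0, np.float64(-0.001)], [-0.002, 0.004, 0.028], 0.06], [[0, 0, np.float64(-0.001)], [-0.002, 0.004, 0.028], 0.06]]
0.077 (0, 0) [266.7 205.4]
0.077 (0.018, 0) [287.6 201.7]
0.077 (-0.018, 0) [245.9 209.1]
0.077 (0, 0.018) [262.9 185.1]
0.077 (0, -0.018) [270.3 224.9]
0.105 (0, 0) [267.7 216.5]
0.105 (0.018, 0) [291.4 212.4]
0.105 (-0.018, 0) [244.2 220.6]
0.105 (0, 0.018) [263.5 193.8]
0.105 (0, -0.018) [271.8 238.3]
```

View pics/w3.png

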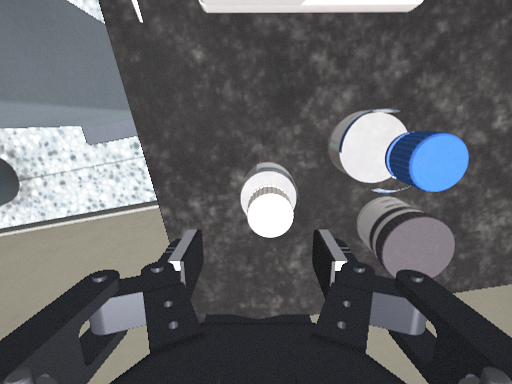

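The cap top circle is at (270,214), within 2 mm of my prediction. The fingers straddle it with clearance to the tall bottle and tub, so I'll descend and grip.

Emit:
drive_tool(
  moves=[
    [[0,0,0],[-0.003,0.009,0.01],0.06],
    [[0,0,0],[0,0,0.024],0.06],
    [[0,0,0],[0,0,0.024],0.06],
    [[0,0,0],[0,0,0],0.06],
    [[0,0,0],[0,0,0],0.06],
  ],
)

```text
time: 3.88
eef_pos: [0.4694, -0.2795, 0.0965]
tcp_rot: [0.769, 0.639, 0.0, 0.001]
contact_force: [-0.2, 0.3, 0.0]
opening: 0.702
finger_force: 0.0
```

Emit:
drive_tool(
  moves=[
    [[0,0,0],[0,0,0],0.045],
    [[0,0,0],[0,0,0],0.03],
    [[0,0,0],[0,0,0],0.02],
    [[0,0,0],[0,0,0],0.02],
    [[0,0,0],[0,0,0],0.02],
  ],
  grip_force=30,
)

```text
time: 4.5
eef_pos: [0.4718, -0.2824, 0.1015]
tcp_rot: [0.769, 0.639, 0.001, 0.006]
contact_force: [-2.3, 0.4, 16.0]
opening: 0.236
finger_force: 7.6
```

```bash
python3 - <<'E'
from h import *
c=cam('wrist');s=cam('side')
print(ctrl.get_state()['opening'],ctrl.get_state()['finger_force'])
b=cv2.resize(s['image'][70:170,220:320],(384,384),interpolation=2)
cv2.imwrite('pics/w4.png',np.hstack([c['image'][:,70:440],b])[:,:,::-1])
E
```

```text
0.23607249441199446 7.552711480529979
```

View pics/w4.png

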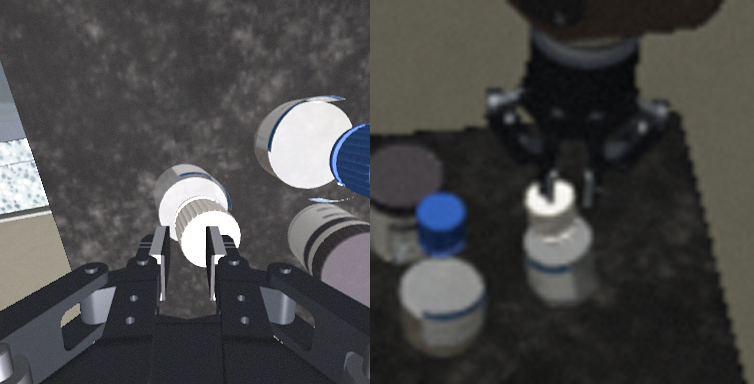

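The picture shows the fingers closed to 20 mm, with the right finger lying over the cap top (crop px 215,240) instead of straddling it. I'll open, rise and re-measure.

Emit:
drive_tool(
  moves=[
    [[0,0,0],[0,0,0],0.03],
    [[0,0,0],[0,0,0],0.04],
    [[0,0,0],[0,0,0],0.055],
    [[0,0,0],[0,0,0],0.075],
    [[0,0,0],[0,0,0],0.08],
  ],
)

```text
time: 5.22
eef_pos: [0.4679, -0.2789, 0.0948]
tcp_rot: [0.769, 0.639, -0.0, -0.001]
contact_force: [0.2, 0.7, -0.7]
opening: 0.939
finger_force: 0.0
```

Emit:
drive_tool(
  moves=[
    [[0,0,0],[0,0,-0.02],0.08],
    [[0,0,0],[0,0,-0.03],0.08],
    [[0,0,0],[0,0,0],0.08],
    [[0,0,0],[0,0,0],0.08],
  ],
)

```text
time: 5.72
eef_pos: [0.4678, -0.2788, 0.1442]
tcp_rot: [0.769, 0.639, -0.0, -0.001]
contact_force: [-0.8, 0.5, -0.5]
opening: 0.936
finger_force: 0.0
```

```bash
cat >> h.py <<'E'
def comp(m,x0,y0,x1,y1):
    k=np.zeros(m.shape,np.uint8);k[y0:y1,x0:x1]=m[y0:y1,x0:x1]
    n,l,st,ce=cv2.connectedComponentsWithStats(k);j=1+st[1:,4].argmax();return (l==j).astype(np.uint8),st[j],ce[j]
def ell(m):
    q=max(cv2.findContours(m,0,1)[0],key=len);return cv2.fitEllipse(cv2.convexHull(q))
E
python3 - <<'E'
from h import *
plan([(.466,-.28,.095,-10.5)],.06,.03)
c=cam('wrist');s=cam('side');sc=cam('scene')
g=c['image'].astype(int).mean(2)
m,st,_=comp(g>235,200,150,330,290);e=ell(m);print('cap wrist',e,st)
for z in(.105,.11,.12,.13): print(z,ray(c,*e[0],z).round(4))
print([proj(c,ctrl.get_state()['eef_pos']-np.array([0,0,d])).round(0) for d in(0,.03,.06)])
b=cv2.resize(s['image'][70:170,230:320],(346,384),interpolation=2)
b2=cv2.resize(sc['image'][120:230,290:390],(349,384),interpolation=2)
cv2.imwrite('pics/w5.png',np.hstack([b,b2])[:,:,::-1])
cv2.imwrite('pics/w5w.png',c['image'][:,:,::-1])
E
```

```text
t 5.725 p [ 0.4678 -0.2788  0.1442] head -10.54 tilt [-0.0015  0.0013]
[[[0, 0, np.float64(-0.0)], [-0.001, -0.001, 0.025], 0.06], [[0, 0, np.float64(-0.0)], [-0.001, -0.001, 0.025], 0.06]]
cap wrist ((263.99700927734375, 202.03675842285156), (57.662940979003906, 69.03795623779297), 159.21714782714844) [ 234  169   59   68 2697]
0.105 [ 0.4747 -0.2712  0.105 ]
0.11 [ 0.4748 -0.2696  0.11  ]
0.12 [ 0.4752 -0.2666  0.12  ]
0.13 [ 0.4755 -0.2636  0.13  ]
[array([256., 235.]), array([256., 218.]), array([256., 205.])]
```

View pics/w5.png

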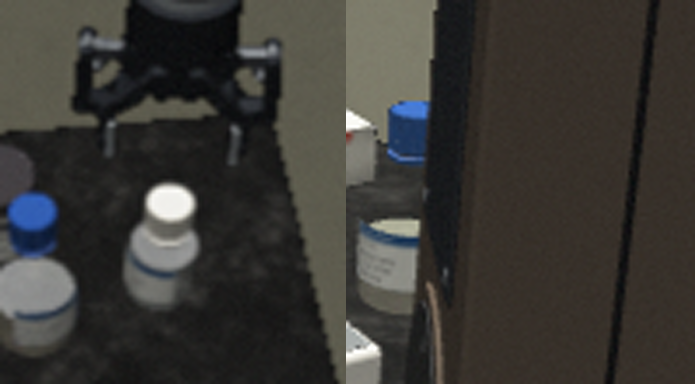

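```bash
python3 - <<'E'
from h import *
a=cv2.imread('pics/w5w.png').astype(int).mean(2)
for t in(235,248,252):
  m,st,_=comp(a>t,200,150,330,290);print(t,st)
  for r in range(170,242,6):
    q=np.flatnonzero(m[r]);print(r,(q.min(),q.max(),len(q)) if len(q) else None,end=' ')
  print()
print(a[160:245:4,265])
c=cam('wrist')
for t in[(.466,-.28),(.463,-.284),(.47,-.275)]:print(t,proj(c,[*t,.105]))
s=np.load('side.npy',allow_pickle=True).item()
p=ctrl.get_state()['eef_pos'];print('tcp in side',proj(s,p),proj(s,p-[0,0,.01]),'bottle now',ray(s,274.2,120.8,.105),'tips seen',[(230+u/3.84,70+v/3.84) for u,v in((110,152),(235,160))])
E
```

```text
235 [ 234  169   59   68 2697]
170 (np.int64(255), np.int64(271), 17) 176 (np.int64(243), np.int64(281), 39) 182 (np.int64(238), np.int64(286), 47) 188 (np.int64(235), np.int64(289), 24) 194 (np.int64(234), np.int64(289), 42) 200 (np.int64(234), np.int64(288), 49) 206 (np.int64(236), np.int64(291), 53) 212 (np.int64(239), np.int64(292), 52) 218 (np.int64(245), np.int64(291), 47) 224 (np.int64(247), np.int64(288), 42) 230 (np.int64(252), np.int64(284), 33) 236 (np.int64(265), np.int64(270), 6) 
248 [ 245  191   48   46 1713]
170 None 176 None 182 None 188 None 194 (np.int64(257), np.int64(281), 25) 200 (np.int64(250), np.int64(288), 39) 206 (np.int64(247), np.int64(291), 45) 212 (np.int64(245), np.int64(292), 48) 218 (np.int64(245), np.int64(291), 47) 224 (np.int64(247), np.int64(288), 42) 230 (np.int64(252), np.int64(283), 32) 236 (np.int64(265), np.int64(270), 6) 
252 [ 245  191   48   46 1702]
170 None 176 None 182 None 188 None 194 (np.int64(257), np.int64(281), 25) 200 (np.int64(250), np.int64(288), 39) 206 (np.int64(247), np.int64(291), 45) 212 (np.int64(245), np.int64(292), 48) 218 (np.int64(245), np.int64(291), 47) 224 (np.int64(247), np.int64(288), 42) 230 (np.int64(252), np.int64(283), 32) 236 (np.int64(265), np.int64(269), 5) 
[136.66666667 145.33333333 200.33333333 243.33333333 245.
 243.33333333 184.66666667 150.         255.         255.
 255.         255.         255.         255.         255.
 255.         255.         255.         255.         255.
  68.          80.66666667]
(0.466, -0.28) [254.69652657 216.03497859]
(0.463, -0.284) [251.65666544 221.85148171]
(0.47, -0.275) [258.88970928 208.60717947]
tcp in side [272.8240266  113.44164027] [272.59409122 115.82505581] bottle now [ 0.46025571 -0.28445992  0.105     ] tips seen [(258.6458333333333, 109.58333333333334), (291.1979166666667, 111.66666666666667)]
```

```bash
python3 - <<'E'
from h import *
s0=np.load('side.npy',allow_pickle=True).item();s1=cam('side');c=cam('wrist')
for s in(s0,s1):
  g=s['image'].astype(int).mean(2)
  for t in(190,215): m,st,ce=comp(g>t,255,108,300,135);print('side cap',t,st,ce.round(2))
  hsv=cv2.cvtColor(s['image'],cv2.COLOR_RGB2HSV);m,st,ce=comp((hsv[:,:,1]>150)&(abs(hsv[:,:,0].astype(int)-110)<12),225,110,255,145);print('blue',st,ce)
print(np.linalg.norm(s0['t']-s1['t']),c['fx'],-np.array(c['R']).T@c['t'],np.array(c['R'])@[0,0,-1])
w3=cv2.imread('pics/w3.png').astype(int).mean(2);m,st,ce=comp(w3>248,230,160,310,260);print('w3 cap',st,ce)
w4=cv2.imread('pics/w4.png').astype(int).mean(2)
for im in('w3.png','w5w.png'):
  a=cv2.imread('pics/'+im).astype(int).mean(2)
  for r in(240,250,260,270,280): 
    d=np.flatnonzero(a[r,150:365]<55)+150; L=d[d<245];Rr=d[d>265]; print(im,r,L.max() if len(L) else None,Rr.min() if len(Rr) else None)
E
```

```text
side cap 190 [267 119  12   8  78] [272.62 122.56]
side cap 215 [268 119  11   8  70] [272.74 122.46]
blue [232 120  13  16 167] [238.1497006  127.48502994]
side cap 190 [267 119  11   9  80] [271.94 122.7 ]
side cap 215 [267 119  11   8  73] [271.82 122.55]
blue [232 120  13  16 168] [238.11309524 127.45833333]
0.0 274.5726609440858 [ 0.48064183 -0.21471716  0.29300608] [ 0.00147348 -0.26041851  0.96549471]
w3 cap [ 248  194   45   43 1550] [270.1283871  215.13548387]
w3.png 240 201 313
w3.png 250 202 312
w3.png 260 203 312
w3.png 270 200 314
w3.png 280 197 318
w5w.png 240 180 335
w5w.png 250 180 334
w5w.png 260 181 333
w5w.png 270 181 334
w5w.png 280 177 338
```

Picture shows the bottle still upright with the open fingers above it (fingertips at crop px 110,152 and 235,160). The tips ride higher than I assumed while open, so they closed on the cap top. I'll centre using the wrist image and go lower.

Emit:
drive_tool(
  moves=[
    [[0,0,0],[0,0.009,0],0.075],
    [[0,0,0],[0,0,0],0.075],
    [[0,0,0],[0,0,0],0.075],
  ],
)

```text
time: 6.4
eef_pos: [0.4774, -0.281, 0.1454]
tcp_rot: [0.769, 0.639, -0.0, -0.0]
contact_force: [-0.4, -0.9, 0.4]
opening: 0.878
finger_force: 0.0
```

```bash
python3 - <<'E'
from h import *
c=cam('wrist','w6w.png');g=c['image'].astype(int).mean(2)
m,st,ce=comp(g>248,225,170,300,260);print(st,ce,ray(c,*ce,.105),ctrl.get_state()['eef_pos'])
s=cam('side');m,st,ce=comp(s['image'].astype(int).mean(2)>200,255,115,300,135);print(st,ce)
b=cv2.resize(s['image'][70:150,245:305],(450,600),interpolation=2)
cv2.imwrite('pics/w6.png',b[:,:,::-1])
E
```

```text
[ 225  191   42   45 1553] [243.98905344 213.08370895] [ 0.4685106  -0.27932911  0.105     ] [ 0.47726912 -0.28093259  0.14537706]
[267 119  12   8  77] [272.54545455 122.54545455]
```

Emit:
drive_tool(
  moves=[
    [[0,0,0],[0,-0.009,0],0.075],
    [[0,0,0],[0,0,0.01],0.075],
    [[0,0,0],[0,0,0],0.075],
    [[0,0,0],[0,0,0],0.075],
    [[0,0,0],[0,0,0],0.075],
  ],
)

```text
time: 7.12
eef_pos: [0.4686, -0.2794, 0.1356]
tcp_rot: [0.769, 0.639, 0.0, 0.0]
contact_force: [1.0, 0.8, -0.1]
opening: 0.878
finger_force: 0.0
```

```bash
python3 - <<'E'
from h import *
for i in range(4):
  c=cam('wrist');g=c['image'].astype(int).mean(2)
  m,st,ce=comp(g>248,215,165,305,262);print(st,ce.round(1),ray(c,*ce,.105).round(4),ctrl.get_state()['eef_pos'].round(4))
E
```

```text
[ 231  194   49   47 1819] [255.1 217.2] [ 0.4678 -0.279   0.105 ] [ 0.4686 -0.2794  0.1356]
[ 231  194   49   47 1823] [255.2 217.2] [ 0.4679 -0.2789  0.105 ] [ 0.4685 -0.2794  0.1356]
[ 231  194   49   47 1817] [254.8 217.3] [ 0.4676 -0.279   0.105 ] [ 0.4685 -0.2794  0.1356]
[ 231  194   50   47 1823] [255.5 217.1] [ 0.4681 -0.2789  0.105 ] [ 0.4685 -0.2794  0.1356]
```

Centred within 1 mm and steady. Going lower this time, in stages.

Emit:
drive_tool(
  moves=[
    [[0,0,0],[0,0,0.02],0.075],
    [[0,0,0],[0,0,0.02],0.075],
    [[0,0,0],[0,0,0.017],0.075],
    [[0,0,0],[0,0,0],0.07],
    [[0,0,0],[0,0,0],0.065],
  ],
)

```text
time: 7.95
eef_pos: [0.4688, -0.2797, 0.079]
tcp_rot: [0.769, 0.639, 0.0, 0.0]
contact_force: [-0.2, 0.3, 0.9]
opening: 0.76
finger_force: 0.0
```

Emit:
drive_tool(
  moves=[
    [[0,0,0],[0,0,0],0.06],
    [[0,0,0],[0,0,0],0.052],
    [[0,0,0],[0,0,0],0.046],
    [[0,0,0],[0,0,0],0.042],
    [[0,0,0],[0,0,0],0.042],
  ],
)

```text
time: 8.57
eef_pos: [0.4683, -0.2793, 0.0784]
tcp_rot: [0.769, 0.639, -0.0, -0.0]
contact_force: [-0.8, 0.4, 0.9]
opening: 0.489
finger_force: 0.0
```

Emit:
drive_tool(
  moves=[
    [[0,0,0],[0,0,0],0.038],
    [[0,0,0],[0,0,0],0.034],
    [[0,0,0],[0,0,0],0.03],
    [[0,0,0],[0,0,0],0.025],
    [[0,0,0],[0,0,0],0.02],
  ],
  grip_force=35,
)

```text
time: 9.2
eef_pos: [0.4683, -0.2794, 0.0787]
tcp_rot: [0.769, 0.639, -0.0, -0.0]
contact_force: [-2.4, 1.2, 3.1]
opening: 0.394
finger_force: 35.0
```

```bash
python3 - <<'E'
from h import *
s=ctrl.get_state();print(s['opening'],s['finger_force'],s['contact_force'],s['eef_pos'])
c=cam('wrist');b=cv2.resize(cam('side')['image'][80:160,245:305],(288,384),interpolation=2)
cv2.imwrite('pics/w7.png',np.hstack([c['image'][:,70:440],b])[:,:,::-1])
E
```

```text
0.39419894141745226 35.00443021794581 [-2.38107573  1.24694976  3.14331909] [ 0.46828871 -0.27937377  0.0786552 ]
```

Gripped on the cap (≈34 mm, 35 N). Lifting.

Emit:
drive_tool(
  moves=[
    [[0,0,0],[0,0,-0.015],0.02],
    [[0,0,0],[0,0,-0.03],0.02],
    [[0,0,0],[0,0,-0.035],0.02],
    [[0,0,0],[0,0,-0.04],0.02],
    [[0,0,0],[0,0,-0.035],0.02],
  ],
)

```text
time: 9.93
eef_pos: [0.4686, -0.2792, 0.2353]
tcp_rot: [0.769, 0.639, 0.0, 0.001]
contact_force: [0.0, 0.0, -1.7]
opening: 0.398
finger_force: 35.5
```

Emit:
drive_tool(
  moves=[
    [[0,0,0],[0.03,0.011,0],0.02],
    [[0,0,0],[0.043,0.016,0],0.02],
    [[0,0,0],[0.043,0.016,0],0.02],
    [[0,0,0],[0.03,0.011,0],0.02],
    [[0,0,0],[0.02,0.007,0],0.02],
  ],
)

```text
time: 10.55
eef_pos: [0.5594, -0.1255, 0.2336]
tcp_rot: [0.769, 0.64, 0.0, 0.0]
contact_force: [-0.0, 0.2, -2.1]
opening: 0.397
finger_force: 35.5
```

```bash
python3 - <<'E'
from h import *
s=ctrl.get_state();print(s['opening'],s['finger_force'],s['contact_force'],s['wrist_torque'])
plan([(.586,-.0825,.235,-10.5)],.02)
c=cam('wrist','w8.png');g=c['image'].astype(int).mean(2);np.save('w8.npy',c,allow_pickle=True)
print(proj(c,[.586,-.0825,.033]),proj(c,[.491,-.067,.107]),proj(c,s['eef_pos']+[0,0,.02]))
E
```

```text
0.39706137701585587 35.45469803502783 [-0.01566072  0.18650596 -2.0812883 ] [0.00779251 0.05887531 0.01618487]
t 10.55 p [ 0.5594 -0.1255  0.2336] head -10.46 tilt [0.0009 0.0004]
[[[0, 0, np.float64(0.0)], [0.024, 0.009, -0.001], 0.02], [[0, 0, np.float64(0.0)], [0.024, 0.009, -0.001], 0.02]]
[271.37026216 135.09026725] [177.62956245 141.0989297 ] [256.02972154 251.55384342]
```

View pics/w8.png

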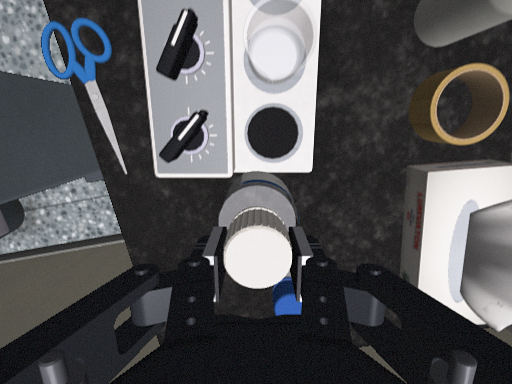

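The bottle hangs straight and centred in the jaws (cap at 258,255), the mat is at about (273,132) and knob4's line runs to its nose near (205,114). Next I'll measure the mat and knob.

```bash
python3 - <<'E'
from h import *
c=np.load('w8.npy',allow_pickle=True).item();g=c['image'].astype(int).mean(2)
m,st,_=comp(g<60,244,104,303,160);e=ell(m);M=ray(c,*e[0],.033);print('mat',e,M)
m,st,ce=comp(g>170,160,108,209,150)
print('?',st,ce)
m,st,_=comp(g<70,158,105,212,166);q=cv2.minAreaRect(np.argwhere(m)[:,::-1].astype(np.float32));print('bar',st,q,[ray(c,*p,.107)[:2].round(4) for p in cv2.boxPoints(q)])
for (u,v) in((157,177),(229,175)):print(ray(c,u,v,.065))
plan([(M[0],M[1],.235,-10.5)],.02)
E
```

```text
mat ((272.27056884765625, 132.3441925048828), (49.42781066894531, 49.96853256225586), 29.169448852539062) [ 0.58765972 -0.0794082   0.033     ]
? [170 108  20  29 117] [179.64957265 120.7008547 ]
bar [ 159  111   49   51 1047] ((185.03843688964844, 136.80767822265625), (30.23116111755371, 62.958473205566406), 56.30992889404297) [array([ 0.4645, -0.0627]), array([ 0.523, -0.04 ]), array([ 0.5337, -0.0658]), array([ 0.4741, -0.09  ])]
[ 0.44420326 -0.10384966  0.065     ]
[ 0.52803318 -0.11682562  0.065     ]
t 10.6 p [ 0.5602 -0.1238  0.2336] head -10.41 tilt [0.0019 0.0024]
[[[0, 0, np.float64(0.001)], [0.024, 0.01, -0.001], 0.02], [[0, 0, np.float64(0.001)], [0.024, 0.009, -0.001], 0.02]]
```

Emit:
drive_tool(
  moves=[
    [[0,0,0],[0.024,0.009,0],0.02],
    [[0,0,0],[0.023,0.009,0.02],0.02],
    [[0,0,0],[0,0,0.03],0.02],
    [[0,0,0],[0,0,0.03],0.02],
    [[0,0,0],[0,0,0],0.02],
  ],
)

```text
time: 11.22
eef_pos: [0.5828, -0.0838, 0.1503]
tcp_rot: [0.769, 0.639, -0.002, -0.003]
contact_force: [-0.2, -0.0, -1.3]
opening: 0.397
finger_force: 35.5
```

```bash
python3 - <<'E'
from h import *
plan([(.5865,-.0805,.13,-10.5)],.02)
E
```

```text
t 11.225 p [ 0.5828 -0.0838  0.1503] head -10.55 tilt [-0.0062  0.0022]
[[[0, 0, np.float64(-0.001)], [0.004, 0.003, 0.02], 0.02]]
```

Emit:
drive_tool(
  moves=[
    [[0,0,0],[0.002,0.002,0.012],0.02],
    [[0,0,0],[0,0,0],0.02],
    [[0,0,0],[0,0,0],0.02],
  ],
)

```text
time: 11.6
eef_pos: [0.5879, -0.083, 0.1425]
tcp_rot: [0.769, 0.639, 0.0, 0.001]
contact_force: [-0.3, 0.9, -0.8]
opening: 0.395
finger_force: 35.5
```

```bash
python3 - <<'E'
from h import *
plan([(.5865,-.0805,.112,-10.5)],.02)
E
```

```text
t 11.6 p [ 0.5879 -0.083   0.1425] head -10.54 tilt [ 0.0017 -0.0005]
[[[0, 0, np.float64(-0.001)], [0.002, -0.002, 0.03], 0.02]]
```

Emit:
drive_tool(
  moves=[
    [[0,0,0],[0.002,-0.001,0.01],0.02],
    [[0,0,0],[0,0,0.01],0.02],
    [[0,0,0],[0,0,0.006],0.02],
    [[0,0,0],[0,0,0],0.02],
    [[0,0,0],[0,0,0],0.02],
  ],
)

```text
time: 12.22
eef_pos: [0.5869, -0.0807, 0.1156]
tcp_rot: [0.769, 0.639, 0.0, 0.0]
contact_force: [-0.2, 0.6, -1.2]
opening: 0.395
finger_force: 35.5
```

Emit:
drive_tool(
  moves=[
    [[0,0,0],[0,0,0.002],0.02],
    [[0,0,0],[0,0,0],0.02],
    [[0,0,0],[0,0,0],0.02],
  ],
)

```text
time: 12.6
eef_pos: [0.5868, -0.0806, 0.1136]
tcp_rot: [0.769, 0.639, 0.0, 0.0]
contact_force: [0.3, 0.5, -2.5]
opening: 0.397
finger_force: 35.5
```

Emit:
drive_tool(
  moves=[
    [[0,0,0],[0,0,0.0015],0.02],
    [[0,0,0],[0,0,0],0.02],
    [[0,0,0],[0,0,0],0.02],
  ],
)

```text
time: 12.98
eef_pos: [0.5867, -0.0806, 0.1119]
tcp_rot: [0.769, 0.639, -0.0, -0.0]
contact_force: [-0.4, -0.2, -2.1]
opening: 0.397
finger_force: 35.5
```

Emit:
drive_tool(
  moves=[
    [[0,0,0],[0,0,0.001],0.02],
    [[0,0,0],[0,0,0],0.02],
    [[0,0,0],[0,0,0],0.02],
  ],
)

```text
time: 13.35
eef_pos: [0.5869, -0.0807, 0.1116]
tcp_rot: [0.769, 0.639, 0.0, 0.0]
contact_force: [-1.7, 0.8, 3.2]
opening: 0.397
finger_force: 36.1
```

Seated (force reversed to +3 N). Releasing gently, then rising.

Emit:
drive_tool(
  moves=[
    [[0,0,0],[0,0,0],0.035],
    [[0,0,0],[0,0,0],0.038],
    [[0,0,0],[0,0,0],0.042],
    [[0,0,0],[0,0,0],0.048],
    [[0,0,0],[0,0,0],0.052],
  ],
)

```text
time: 13.98
eef_pos: [0.5867, -0.0806, 0.1108]
tcp_rot: [0.769, 0.639, 0.0, -0.0]
contact_force: [-0.7, 0.1, -1.2]
opening: 0.609
finger_force: 0.0
```

Emit:
drive_tool(
  moves=[
    [[0,0,0],[0,0,-0.015],0.055],
    [[0,0,0],[0,0,-0.025],0.055],
    [[0,0,0],[0,0,-0.035],0.055],
    [[0,0,0],[0,0,-0.035],0.055],
    [[0,0,0],[0,0,0],0.055],
  ],
)

```text
time: 14.6
eef_pos: [0.5891, -0.0813, 0.2264]
tcp_rot: [0.769, 0.639, 0.003, 0.004]
contact_force: [-0.6, 0.3, -0.1]
opening: 0.642
finger_force: 0.0
```

Emit:
drive_tool(
  moves=[
    [[0,0,0],[-0.04,0,-0.01],0.055],
    [[0,0,0],[-0.03,0,-0.01],0.055],
    [[0,0,0],[0,0,0],0.055],
    [[0,0,0],[0,0,0],0.055],
  ],
)

```text
time: 15.1
eef_pos: [0.5735, -0.1488, 0.24]
tcp_rot: [0.769, 0.639, -0.0, -0.001]
contact_force: [-0.5, 1.1, -0.2]
opening: 0.646
finger_force: 0.0
```

```bash
python3 - <<'E'
from h import *
plan([(.491,-.067,.2,-50.9)],.03)
c=cam('wrist','w9.png');np.save('w9.npy',c,allow_pickle=True);g=c['image'].astype(int).mean(2)
print(proj(c,[.491,-.067,.107]),proj(c,[.587,-.0805,.138]))
u,v=proj(c,[.587,-.0805,.138]).astype(int)
m,st,ce=comp(g>248,max(u-45,0),max(v-45,0),u+45,v+45);e=ell(m);print('cap',e,st,ray(c,*e[0],.138))
u,v=proj(c,[.491,-.067,.107]).astype(int)
cv2.imwrite('pics/k.png',cv2.resize(c['image'][max(0,v-70):v+70,max(0,u-70):u+130],None,fx=4,fy=4,interpolation=2)[:,:,::-1]);print(u-70,v-70)
E
```

```text
t 15.1 p [ 0.5735 -0.1488  0.24  ] head -10.55 tilt [-0.0014  0.0012]
[[[0, 0, np.float64(0.141)], [0.013, -0.019, 0.008], 0.03], [[0, 0, np.float64(0.141)], [0.01, -0.021, 0.008], 0.03], [[0, 0, np.float64(0.141)], [0.007, -0.022, 0.008], 0.03], [[0, 0, np.float64(0.141)], [0.004, -0.023, 0.008], 0.03], [[0, 0, np.float64(0.141)], [0.001, -0.023, 0.008], 0.03]]
[159.88628316 119.94486284] [257.60725355 114.9828507 ]Traceback (most recent call last):
  File "<stdin>", line 6, in <module>
  File "h.py", line 33, in ell
    q=max(cv2.findContours(m,0,1)[0],key=len);return cv2.fitEllipse(cv2.convexHull(q))
                                                     ~~~~~~~~~~~~~~^^^^^^^^^^^^^^^^^^^
cv2.error: OpenCV(4.12.0) /io/opencv/modules/imgproc/src/shapedescr.cpp:361: error: (-201:Incorrect size of input array) There should be at least 5 points to fit the ellipse in function 'fitEllipseNoDirect'
```

```bash
python3 - <<'E'
from h import *
c=np.load('w9.npy',allow_pickle=True).item()
cv2.imwrite('pics/k.png',cv2.resize(c['image'][45:190,110:310],None,fx=4,fy=4,interpolation=2)[:,:,::-1])
E
```

```text
(no output)
```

View pics/k.png

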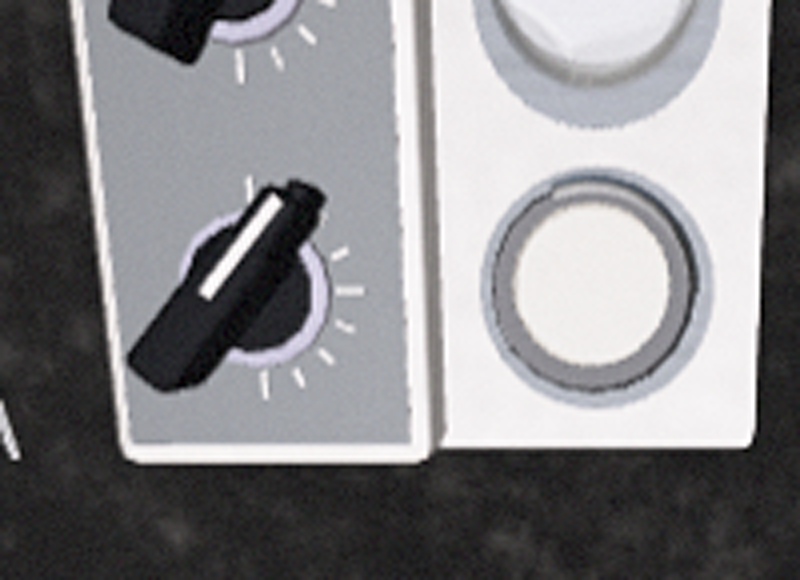

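The bottle stands centred on the mat (cap crop px 592,280, inside the plate ring at 598,287). Knob4's white line runs from (207,293) to (275,198) in the crop.

```bash
python3 - <<'E'
from h import *
c=np.load('w9.npy',allow_pickle=True).item();f=lambda u,v,z:ray(c,110+u/4,45+v/4,z)[:2]
a=f(207,293,.107);b=f(275,198,.107);d=b-a;print(a,b,np.linalg.norm(d),np.degrees(np.arctan2(d[1],d[0])))
print('dial',f(257,290,.067),'plate',f(598,287,.03),'cap',f(592,280,.138))
p,q=f(130,453,.065),f(425,453,.065);print(p,q,np.degrees(np.arctan2(*(q-p)[::-1])))
p,q=f(76,0,.065),f(126,455,.065);print(np.degrees(np.arctan2(*(p-q)[::-1])))
E
```

```text
[ 0.49325626 -0.06577112] [ 0.51546624 -0.04733638] 0.028863862731315793 39.69337572769304
dial [ 0.49415455 -0.06487761] plate [ 0.58926086 -0.08126043] cap [ 0.58733632 -0.08057701]
[ 0.44468846 -0.10282181] [ 0.53030084 -0.11866369] -10.483541494381038
79.49790909340601
```

```bash
python3 - <<'E'
from h import *
plan([(.4935,-.0655,.19,-50.5)],.035)
E
```

```text
t 15.15 p [ 0.5736 -0.1485  0.2399] head -10.51 tilt [-0.0015  0.0012]
[[[0, 0, np.float64(0.14)], [0.013, -0.019, 0.01], 0.035], [[0, 0, np.float64(0.14)], [0.011, -0.02, 0.01], 0.035], [[0, 0, np.float64(0.14)], [0.008, -0.022, 0.01], 0.035], [[0, 0, np.float64(0.14)], [0.005, -0.023, 0.01], 0.035], [[0, 0, np.float64(0.14)], [0.001, -0.023, 0.01], 0.035]]
```

Emit:
drive_tool(
  moves=[
    [[0,0,0.14],[0.013,-0.019,0],0.035],
    [[0,0,0.14],[0.011,-0.02,0.005],0.035],
    [[0,0,0.14],[0.008,-0.022,0.01],0.035],
    [[0,0,0.14],[0.005,-0.023,0.015],0.035],
    [[0,0,0.14],[0.001,-0.023,0.015],0.035],
  ],
)

```text
time: 15.78
eef_pos: [0.4929, -0.0641, 0.1949]
tcp_rot: [0.942, 0.335, -0.0, -0.0]
contact_force: [0.3, 0.2, 0.3]
opening: 0.41
finger_force: 0.0
```

Emit:
drive_tool(
  moves=[
    [[0,0,0],[0,0,0.01],0.035],
    [[0,0,0],[0,0,0],0.035],
    [[0,0,0],[0,0,0],0.035],
  ],
)

```text
time: 16.15
eef_pos: [0.4946, -0.0663, 0.1865]
tcp_rot: [0.941, 0.337, 0.0, 0.0]
contact_force: [-0.2, 0.2, 0.2]
opening: 0.411
finger_force: 0.0
```

```bash
python3 - <<'E'
from h import *
plan([(.4935,-.0655,.13,-50.5)],.035,.06)
c=cam('wrist','w10.png');g=c['image'].astype(int).mean(2)
n=np.array([.4935,-.0655]);d=np.array([np.cos(np.radians(39.5)),np.sin(np.radians(39.5))])
print('axis',proj(c,[*n,.107]),'nose',proj(c,[*(n+.032*d),.107]))
for t in(150,190):
  m,st,ce=comp(g>t,215,110,300,240);p=np.argwhere(m)[:,::-1];W=np.array([ray(c,u,v,.107)[:2] for u,v in p],np.float32)
  L=cv2.fitLine(W,2,0,.01,.01).ravel();pr=(W-L[2:])@L[:2];print(t,st,np.degrees(np.arctan2(L[1],L[0])),L[2:]+L[:2]*pr.min(),L[2:]+L[:2]*pr.max())
E
```

```text
t 16.15 p [ 0.4946 -0.0663  0.1865] head -50.6 tilt [ 0.0011 -0.0004]
[[[0, 0, np.float64(-0.002)], [-0.0, -0.001, 0.057], 0.035]]
axis [254.6238806  199.23064804] nose [254.4969019  162.43286396]
150 [ 215  110   85  130 8223] 42.750004 [ 0.46820244 -0.09341229] [ 0.5512533  -0.01664086]
190 [ 244  110   56   78 1663] 71.45028 [ 0.5343891  -0.08688978] [ 0.5580329  -0.01642922]
```

```bash
python3 - <<'E'
from h import *
c=cam('wrist');g=c['image'].astype(int).mean(2)
print(g[150:216:6,232:282:3].astype(int))
E
```

```text
[[179 181 183 180 185 185 182 186 186 184 185 182 185 185 188 194 245]
 [176 178 179 181 180 180 185   0   7 187 191 186 185 187 186 188 186]
 [178 180 176 179 185 193   0  21  56  31 185 185 205 188 188 188 192]
 [173 176 227 178 181 139  20 227 208  39 155 182 185 189 184 228 189]
 [175 178 149 215 182  75  26 254 204  41 138 219 218 171 187 186 185]
 [173 183 214  28  38   7  32 254 146  44  40  48  63 222 168 223 227]
 [168 213  51  42  39  27  34 253 126  57  26  46  48 153 209 185 182]
 [172 217  15  45  45  21  38 253  90  55  29  46  47 161 209 183 186]
 [167 170 223  28  43  24  35 253  73  51  33  46  89 217 187 229 182]
 [166 169 169 170 225  21  30  40  55  52 134 215 194 174 180 176 180]
 [169 164 168 168 174  22  41  47  51  50 185 179 176 176 175 178 181]]
```

The line lies exactly where predicted (column 254, rows 166–200), so I'll descend onto the knob.

Emit:
drive_tool(
  moves=[
    [[0,0,0],[0,-0.001,0.03],0.035],
    [[0,0,0],[0,0,0.03],0.035],
    [[0,0,0],[0,0,0.02],0.035],
    [[0,0,0],[0,0,0.015],0.035],
    [[0,0,0],[0,0,0],0.035],
  ],
)

```text
time: 16.88
eef_pos: [0.4926, -0.0651, 0.0901]
tcp_rot: [0.942, 0.337, -0.001, -0.001]
contact_force: [0.9, 0.8, -0.2]
opening: 0.413
finger_force: 0.0
```

Emit:
drive_tool(
  moves=[
    [[0,0,0],[0,0,0],0.028],
    [[0,0,0],[0,0,0],0.022],
    [[0,0,0],[0,0,0],0.018],
    [[0,0,0],[0,0,0],0.014],
    [[0,0,0],[0,0,0],0.01],
  ],
  grip_force=20,
)

```text
time: 17.5
eef_pos: [0.4926, -0.0643, 0.0913]
tcp_rot: [0.942, 0.337, -0.0, -0.001]
contact_force: [-3.9, 3.8, 5.4]
opening: 0.155
finger_force: 22.3
```

Emit:
drive_tool(
  moves=[
    [[0,0,0.1],[0,0,0],0.01],
    [[0,0,0.15],[0,0,0],0.01],
    [[0,0,0.16],[0,0,0],0.01],
    [[0,0,0.16],[0,0,0],0.01],
    [[0,0,0.16],[0,0,0],0.01],
  ],
)

```text
time: 18.12
eef_pos: [0.4924, -0.0638, 0.0913]
tcp_rot: [1.0, -0.024, -0.001, -0.001]
contact_force: [-4.2, 5.9, 7.3]
opening: 0.155
finger_force: 22.3
```

Emit:
drive_tool(
  moves=[
    [[0,0,0.14],[0,0,0],0.01],
    [[0,0,0],[0,0,0],0.01],
    [[0,0,0],[0,0,0],0.01],
  ],
)

```text
time: 18.5
eef_pos: [0.4924, -0.0637, 0.0913]
tcp_rot: [0.996, -0.092, -0.001, -0.002]
contact_force: [-3.2, 6.6, 7.1]
opening: 0.153
finger_force: 22.4
```

```bash
python3 - <<'E'
from h import *
plan([(.4935,-.0655,.09,-100.5)],.01)
s=ctrl.get_state();print(s['opening'],s['finger_force'],s['contact_force'],s['wrist_torque'])
E
```

```text
t 18.5 p [ 0.4924 -0.0637  0.0913] head -100.53 tilt [-0.0021  0.0032]
[[[0, 0, np.float64(-0.0)], [0.001, 0.002, 0.001], 0.01]]
0.15303610367889786 22.367513179779053 [-3.18493541  6.64319772  7.0660996 ] [ 1.08086253  0.64191901 -0.02467046]
```

Heading reached exactly. Releasing, rising and checking.

Emit:
drive_tool(
  moves=[
    [[0,0,0],[0,0,0],0.016],
    [[0,0,0],[0,0,0],0.022],
    [[0,0,0],[0,0,0],0.028],
    [[0,0,0],[0,0,0],0.03],
    [[0,0,0],[0,0,0],0.03],
  ],
)

```text
time: 19.12
eef_pos: [0.4931, -0.0653, 0.0909]
tcp_rot: [0.996, -0.092, 0.0, 0.0]
contact_force: [-0.9, 0.6, -0.3]
opening: 0.353
finger_force: 0.0
```

Emit:
drive_tool(
  moves=[
    [[0,0,0],[0,0,-0.015],0.03],
    [[0,0,0],[0,0,-0.025],0.03],
    [[0,0,0],[0,0,-0.035],0.03],
    [[0,0,0],[0,0,-0.025],0.03],
    [[0,0,0],[0,0,0],0.03],
  ],
)

```text
time: 19.75
eef_pos: [0.4949, -0.0657, 0.1945]
tcp_rot: [0.996, -0.091, 0.003, 0.001]
contact_force: [-0.2, -0.2, -0.3]
opening: 0.353
finger_force: 0.0
```

```bash
python3 - <<'E'
from h import *
s=ctrl.get_state();print(s['time'],s['eef_pos'],s['contact_force'])
c=cam('wrist');g=c['image'].astype(int).mean(2)
n=np.array([.4935,-.0655]);h=np.radians(-10.5);d=np.array([np.cos(h),np.sin(h)])
print('axis',proj(c,[*n,.107]),'nose',proj(c,[*(n+.032*d),.107]))
u=int(proj(c,[*n,.107])[0])
W=[]
for r in range(160,208,4):
  q=np.flatnonzero(g[r,u-12:u+13]>170)+u-12; print(r,q)
s1=cam('side');s0=np.load('side.npy',allow_pickle=True).item()
g1=s1['image'].astype(int).mean(2);m,st,ce=comp(g1>200,228,170,256,200);print(st,ce,proj(s0,[.587,-.0805,.138]))
E
```

```text
19.75 [ 0.49490886 -0.06568469  0.19445963] [-0.18512883 -0.15727694 -0.26247572]
axis [256.62347236 199.19456655] nose [256.64327801 163.63744238]
160 [244 245 246 247 248 249 250 251 260 261 262 263 264 265 266 267 268]
164 [244 245 246 249 250 262 263 264 265 266 267 268]
168 [244 245 246 247 248 262 263 264 265 266 267 268]
172 [247 248 249 254 255 256 257 262 263 264 265]
176 [244 245 246 254 255 256 257 265 266 267 268]
180 [254 255 256 257]
184 [254 255 256 257]
188 [254 255 256 257]
192 [254 255 256 257]
196 [254 255 256 257]
200 [254 255 256 257]
204 [244 245 266 267 268]
[244 184  12  16 111] [251.17117117 190.33333333] [238.13347689 177.55116335]
```

The white line runs straight at the plate direction. One last numeric check of the bottle, then I'll hand in.

```bash
python3 - <<'E'
from h import *
c=cam('wrist');g=c['image'].astype(int).mean(2)
u,v=proj(c,[.587,-.0805,.138]).astype(int);print(u,v)
s1=cam('side')['image'].astype(int).mean(2)
m,st,ce=comp(s1>190,228,165,252,190);print(st,ce)
if 0<v<384:
  m,st,ce=comp(g>215,max(u-40,0),max(v-40,0),u+40,v+40);print(st,ce)
print(ctrl.sign_off())
E
```

```text
253 76
[233 173  13  11 112] [239.08035714 177.53571429]
[ 213   38   80   78 4462] [251.3556701   68.96458987]
the job is handed in; nothing more can be done
None
```

I set the small bottle upright on the mat on the rightmost plate and let go, turned the knob in front of it to point straight at the bottle, and handed the job in at about 20 s. My first grasp closed on top of the cap, so the bottle was knocked about 2 mm before I regripped it. I did not re-measure the other vessels, the tall bottle, the tub or the other three knobs at the end.

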